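# Prop a board on two packers from the spring dispenser

## Task

Prop the loose pine board up on the low stand for gluing: pull the top two long packers, one after the other, from the spring-loaded dispenser that holds the longer size, and lay one flat, centred and square on each of the stand's two pads. Then lay the board flat along both packers, centred across the stand. Leave the short packers, the rest of the long stack and the things around as they are.

Things in the scene. Friction and masses are not known exactly. Their poses are not given: they have to be found in the camera images.
- long_packer_1: plain wooden packer with rounded edges, 96 (own x) x 50 (own y) x 25 mm, 0.10 kg; top of the three in the long dispenser at the start. Origin at the centre of its underside. Grip it across the 50 mm width at mid-length, fingertips no more than 22 mm below its top face, or they also pinch the packer beneath, which has the same outline.
- long_packer_2: an identical packer, second in the long dispenser; the spring lifts it by 25 mm, to where the first one was, within about 1.5 s of the first being pulled out
- long_packer_3: an identical packer, third and last in the long dispenser; it stays in the dispenser
- short_packer_1: the look-alike: top packer of the three in the short dispenser, 66 (own x) x 50 (own y) x 25 mm, same material; origin at the centre of its underside. Not wanted.
- long_dispenser: fixed: dark base 112 (own x) x 66 x 18 mm, four slick steel corner angles to 98 mm above the bench (60 mm over them in own y), between them a soft sprung platform with three packers lengthwise along own x, 2 mm loose all round. The stack's top always returns to 110 mm (0.4 N sinks it 10 mm, to a stop). Sides open 72 mm for fingers. Origin: centre of underside. May swap places with the short one.
- short_dispenser: the same dispenser for the short packers: base 82 (own x) x 66 (own y) mm, same heights; fingers' opening 42 mm long. Origin at the centre of the underside.
- long_lift (a joint): height of the long dispenser's sprung platform, in m: about 0 with three packers on it, 0.025 with two, 0.050 with one
- stand: fixed low stand: plywood plate 110 (own x) x 160 (own y) x 12 mm, screwed down, with two raised aluminium pads, each 96 (own x) x 50 (own y) x 6 mm, side by side along own y, 105 mm between centres. Origin at the centre of the underside.
- pad_left (a point): centre of the top face of the pad at own +y (left seen by the robot), 18 mm above the bench; axes as the stand's
- pad_right (a point): centre of the top face of the pad at own -y (right seen by the robot), 18 mm above the bench; axes as the stand's
- stand_mid (a point): midway between the pads, 43 mm above the bench: where the centre of the board's underside belongs when it lies on the two packers; axes as the stand's
- board: pine board (square offcut) 45 (own x) x 160 (own y) x 38 mm, 0.08 to 0.17 kg, lying flat on the bench beside the stand, left or right of it. Origin at the centre of its underside, z up.
- screw_tin: round tin with a lid, 68 mm across, 44 mm high, on the low crate behind the stand (crate top 82 mm above the bench, its front edge at x = 0.50); a bystander
- masking_tape: roll of tape, 92 mm across, 25 mm high, on the same crate; a bystander
- black_tape: roll of black tape, 60 mm across, 19 mm high, on the bench, right of the board and stand; a bystander

How it is judged:
On the way, in this order (a step that is already met when the one before it is completed fails the run):
1. one long packer lies flat on a pad, released, and the next has risen in the dispenser (((horizontal distance between long_packer_1 and pad_left below 0.015 m and z of long_packer_1 in the frame of pad_left between -0.004 and 0.004 m and angle between long_packer_1's own z axis and vertical below 0.06 rad and angle between the x axis of long_packer_1 and the x axis of stand, either way round below 0.2 rad and contact force between the fingers and long_packer_1 below 0.1 N) or (horizontal distance between long_packer_1 and pad_right below 0.015 m and z of long_packer_1 in the frame of pad_right between -0.004 and 0.004 m and angle between long_packer_1's own z axis and vertical below 0.06 rad and angle between the x axis of long_packer_1 and the x axis of stand, either way round below 0.2 rad and contact force between the fingers and long_packer_1 below 0.1 N)) and value of joint long_lift between 0.015 and 0.035 m), for 0.2 s.
2. a long packer lies flat on each pad, released ((((horizontal distance between long_packer_1 and pad_left below 0.015 m and z of long_packer_1 in the frame of pad_left between -0.004 and 0.004 m and angle between long_packer_1's own z axis and vertical below 0.06 rad and angle between the x axis of long_packer_1 and the x axis of stand, either way round below 0.2 rad and contact force between the fingers and long_packer_1 below 0.1 N) and (horizontal distance between long_packer_2 and pad_right below 0.015 m and z of long_packer_2 in the frame of pad_right between -0.004 and 0.004 m and angle between long_packer_2's own z axis and vertical below 0.06 rad and angle between the x axis of long_packer_2 and the x axis of stand, either way round below 0.2 rad and contact force between the fingers and long_packer_2 below 0.1 N)) or ((horizontal distance between long_packer_1 and pad_right below 0.015 m and z of long_packer_1 in the frame of pad_right between -0.004 and 0.004 m and angle between long_packer_1's own z axis and vertical below 0.06 rad and angle between the x axis of long_packer_1 and the x axis of stand, either way round below 0.2 rad and contact force between the fingers and long_packer_1 below 0.1 N) and (horizontal distance between long_packer_2 and pad_left below 0.015 m and z of long_packer_2 in the frame of pad_left between -0.004 and 0.004 m and angle between long_packer_2's own z axis and vertical below 0.06 rad and angle between the x axis of long_packer_2 and the x axis of stand, either way round below 0.2 rad and contact force between the fingers and long_packer_2 below 0.1 N)))), for 0.2 s.
At the end, for the whole second after the job is handed in: A long packer lies flat on each pad (centre within 15 mm, square within 0.2 rad); the board lies flat on both, centre within 20 mm of the stand's middle, in line within 0.15 rad; the third long packer is still in its dispenser, lifted to the top; all released and at rest ((((horizontal distance between long_packer_1 and pad_left below 0.015 m and z of long_packer_1 in the frame of pad_left between -0.004 and 0.004 m and angle between long_packer_1's own z axis and vertical below 0.06 rad and angle between the x axis of long_packer_1 and the x axis of stand, either way round below 0.2 rad and contact force between the fingers and long_packer_1 below 0.1 N) and (horizontal distance between long_packer_2 and pad_right below 0.015 m and z of long_packer_2 in the frame of pad_right between -0.004 and 0.004 m and angle between long_packer_2's own z axis and vertical below 0.06 rad and angle between the x axis of long_packer_2 and the x axis of stand, either way round below 0.2 rad and contact force between the fingers and long_packer_2 below 0.1 N)) or ((horizontal distance between long_packer_1 and pad_right below 0.015 m and z of long_packer_1 in the frame of pad_right between -0.004 and 0.004 m and angle between long_packer_1's own z axis and vertical below 0.06 rad and angle between the x axis of long_packer_1 and the x axis of stand, either way round below 0.2 rad and contact force between the fingers and long_packer_1 below 0.1 N) and (horizontal distance between long_packer_2 and pad_left below 0.015 m and z of long_packer_2 in the frame of pad_left between -0.004 and 0.004 m and angle between long_packer_2's own z axis and vertical below 0.06 rad and angle between the x axis of long_packer_2 and the x axis of stand, either way round below 0.2 rad and contact force between the fingers and long_packer_2 below 0.1 N))) and horizontal distance between board and stand_mid below 0.02 m and z of board in the frame of stand_mid between -0.005 and 0.005 m and angle between board's own z axis and vertical below 0.06 rad and angle between the y axis of board and the y axis of stand, either way round below 0.15 rad and contact force between board and long_packer_1 above 0.1 N and contact force between board and long_packer_2 above 0.1 N and contact force between the fingers and board below 0.1 N and horizontal distance between long_packer_3 and long_dispenser below 0.008 m and value of joint long_lift between 0.04 and 0.06 m and linear speed of each of board, long_packer_1, long_packer_2 below 0.02 m/s); the robot touches nothing.
It fails at once if the short stack is disturbed (its top packer moves over 25 mm) (distance of short_packer_1 from where it was at the start of the episode above 0.025 m).
It fails at once if a bystander (tin or tape roll) is moved over 30 mm (distance of any of screw_tin, masking_tape, black_tape from where it was at the start of the episode above 0.03 m).
It also fails if it takes over 70 s, if anything falls off the work surface, if the arm or the gripper's body presses on something with over 40 N, if the wrist force passes 120 N, or if a joint passes its speed limit or range.

## Robot

A 7-joint arm with a two-finger parallel gripper is mounted at the origin on a cart in front of the work surface, level with it; the furniture and walls round the work are solid. World frame = base frame: x ahead of the robot, y to its left, z up, the work surface at z = 0. Lengths are in m, angles in rad, forces in N, time in s.
With the tool pointing down it reaches from about 0.425 to 0.825 m from the base axis. Payload 3.6 kg.
Tool frame: the origin (TCP) lies at the very end of the fingers, on their centre line; the grasp point (between the pads) lies 19 mm behind it (r.grip_point_offset is the z of the grasp point in the tool frame, in m); z points along the fingers, y is the line along which they close (so a half turn about z gives the same grasp; the last joint's range is limited). The gripper opens to 93 mm and grips with 3 to 60 N. Pads are 15 mm wide; open, the fingers measure 128 mm over their backs; the gripper's body (75 mm by 188 mm) begins 65 mm behind the grasp point.
Start: joints at [1.298, 0.615, -0.013, 1.423, 0.008, 1.103, -0.04], TCP at [0.158, -0.63, 0.181] pointing down, gripper open.
Joint ranges: [-3.12, 3.12], [-0.3, 2.06], [-1.34, 1.32], [0.26, 2.42], [-1.36, 4.5], [0.01, 1.98], [-2.84, 2.84]. Speed limits (rad/s): [2.79, 2.79, 3.14, 3.14, 3.14, 3.14, 3.14].

## Interface

Orientations are given as a rotation vector (axis times angle).
In Python, from station import r gives the robot as it stands. The module is installed in compiled form; this text tells all that it offers.
- The arm moves only by the tool play_rows, never from a script. Its argument "increments" is a list that holds one entry, the list of rows, each a list of 7 numbers: the shift along the world's x, y, z in cm, then the turn, a rotation vector about the world's x, y, z in degrees, then the finger opening in cm, from 0 to 9.3. In form: [[[x, y, z, rx, ry, rz, claw], ...]]. A call has 1 to 10 rows; each row is the pose to reach, as a shift and turn from the pose commanded when the call began; what a row does not reach only later rows make up. A row lasts 1/10 s, in which the tool goes at most 50 mm and 8.59 degrees, less where a joint would pass 70% of its speed; a pose out of reach is approached as far as the arm can. A call with a gripper value outside its range is refused whole. The fingers move at their own pace and stop on an object; "force" is the grip in N (left out, the last holds). Time passes only in rows, so rows that repeat a pose let the fingers close. It gives the time, the measured TCP pose, the force, the opening and the grip force at its end, in the units of the state.
- r.get_state(): the state, without advancing time (a new reading comes with each control period).
- r.read_camera(name): name is "scene" or "side" or "wrist"; returns the picture (420x560x3 uint8, red, green, blue); there is no depth.
- r.camera_params(name): a dict with "fx", "fy", "cx", "cy" (pixels), "rvec" (rotation vector, rad) and "tvec" (3), from world to camera coordinates, as OpenCV has them; the wrist camera has in their place "tool_from_camera" (4x4, takes a point from camera to tool coordinates, whose origin is the TCP and whose axes are the flange's). Camera axes: x right, y down, z forward; pixel columns grow to the right and rows downward; lengths in m; the calibration is good to about 2 mm. The wrist camera is an equidistant fisheye: a pixel r from the principal point sees the ray r / f radians off the axis. A picture is of the moment at which its call begins: read the wrist's pose just before it. camera_params takes no time and is no camera call.
- r.finish_job(): hands the job in; it is judged then, once.
The state is a dict: "clock": time; "joint_positions": joint angles; "joint_vel": joint speeds; "effort": joint torques, N m; "tcp_pos": TCP position; "orientation": TCP orientation; "force": force on the tool from outside, world axes, zero at the start; "torque": the same for the moment, N m; "grip_width": finger opening in m; "grasp_force": force on a finger pad.
Only numpy, scipy, OpenCV 4.12 (cv2) and the standard library are available. Lean on these libraries where they do the work, as an engineer would, in place of code of your own. Each camera call takes 0.05 s, during which the arm holds its last target. There are 200 camera calls.

## Working session

There is one attempt and no reset: what is moved stays moved. The work goes in short steps, Python scripts to look and compute and a tool call to move; the robot and the scene stay as the last step left them, time stands still between calls to the robot, and variables do not carry over. Pictures are saved under pics/ and viewed, at most 10 in all, crops included, and the job is handed in when it is done.

Besides the shell and the picture viewer there is one more tool, called after "Emit:" by a JSON object that holds its "api" and its "payload". play_rows: Moves the arm, as the interface text tells. Its arguments: {"type":"object","properties":{"increments":{"type":"array","items":{"type":"array","items":{"type":"array","items":{"type":"number"}}}},"force":{"type":"number"}},"required":["increments"]}

```bash
mkdir -p pics
python3 - <<'E'
from station import r
import cv2
s=r.get_state();print(s['clock'],s['tcp_pos'],s['orientation'],s['grip_width'])
for n in("scene","side"):
    im=r.read_camera(n);cv2.imwrite(f"pics/{n}0.png",cv2.cvtColor(im,cv2.COLOR_RGB2BGR));print(n,r.camera_params(n))
print(r.camera_params("wrist"))
E
```

```text
0.0 [ 0.15795965 -0.62960643  0.17939381] [-3.11539227e+00 -3.84988655e-01  5.93226949e-04] 0.0930843919875254
scene {'fx': 445.9964229099605, 'fy': 445.9964229099605, 'cx': 278.1262769370398, 'cy': 214.47297141348017, 'rvec': array([ 2.12237095, -1.20779239,  0.46378344]), 'tvec': array([-0.12506825,  0.44221656,  0.59258768])}
side {'fx': 423.79118291932275, 'fy': 423.79118291932275, 'cx': 282.2585144476498, 'cy': 213.39050975998458, 'rvec': array([ 2.16653043, -0.02474199,  0.00507321]), 'tvec': array([-0.50044903,  0.14469324,  0.83642425])}
{'fx': 325.19226210127806, 'fy': 325.19226210127806, 'cx': 279.8637997362905, 'cy': 210.56309927502838, 'tool_from_camera': array([[-9.38238920e-04, -9.58082045e-01, -2.86492435e-01,
         8.05917359e-02],
       [ 9.99999480e-01, -7.84127517e-04, -6.52652266e-04,
        -1.57526276e-04],
       [ 4.00647816e-04, -2.86492898e-01,  9.58082282e-01,
        -2.04540608e-01],
       [ 0.00000000e+00,  0.00000000e+00,  0.00000000e+00,
         1.00000000e+00]])}
```

View pics/scene0.png

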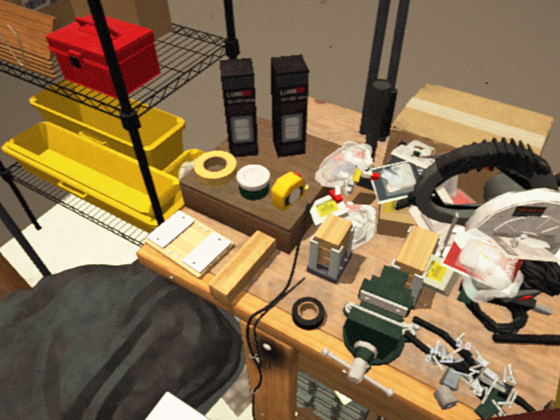

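View pics/side0.png

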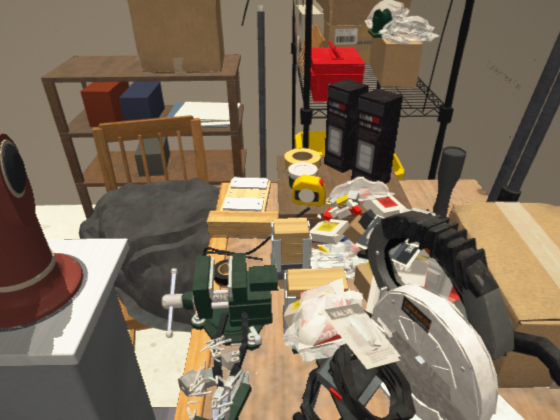

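The scene shows the stand with its white pads at about (190,243), the board at (245,265), one dispenser at (330,235) and the other at (415,250), and the black tape at (308,312). I need enlarged crops to measure from.

Run:
```python
import cv2,numpy as np
a=cv2.imread("pics/scene0.png");b=cv2.imread("pics/side0.png")
c=lambda i,x,y,w,h,k:cv2.resize(i[y:y+h,x:x+w],None,fx=k,fy=k,interpolation=cv2.INTER_CUBIC)
# scene stand/board (130..290,200..310) x5 ; 
cv2.imwrite("pics/c1.png",c(a,130,200,160,110,5))
top=c(a,290,205,160,90,5)[:, :800]
cv2.imwrite("pics/c2.png",top)
cv2.imwrite("pics/c3.png",c(b,200,170,160,120,5))
```

```text
(no output)
```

View pics/c1.png

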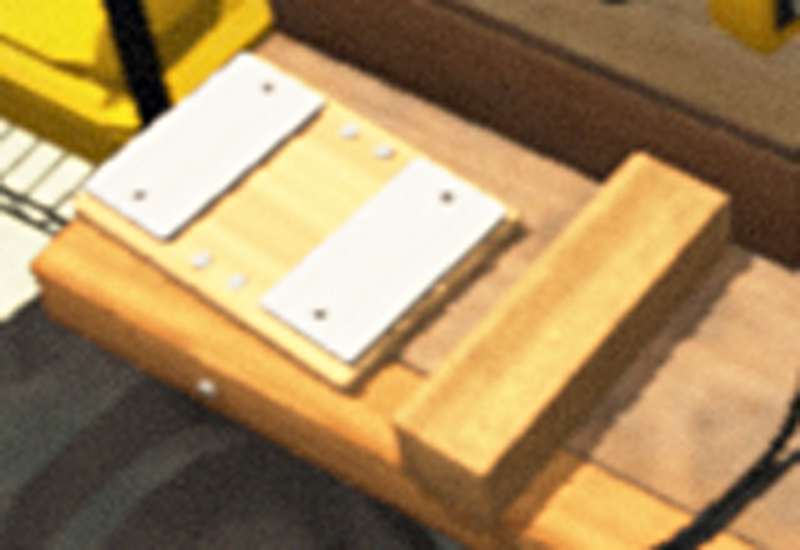

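View pics/c2.png

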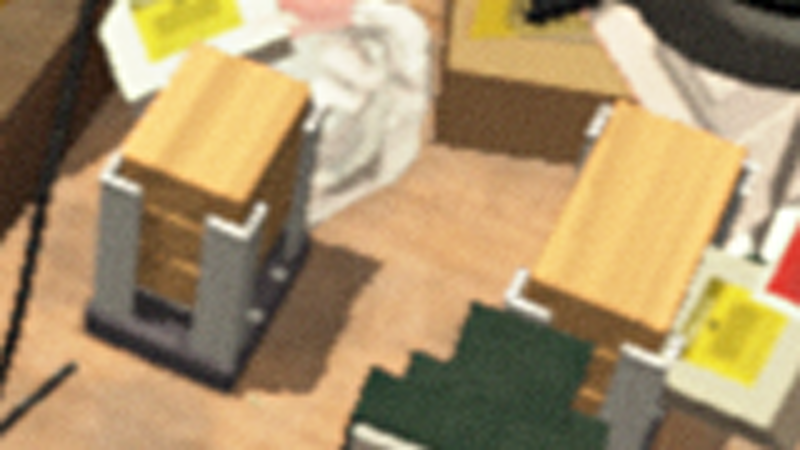

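View pics/c3.png

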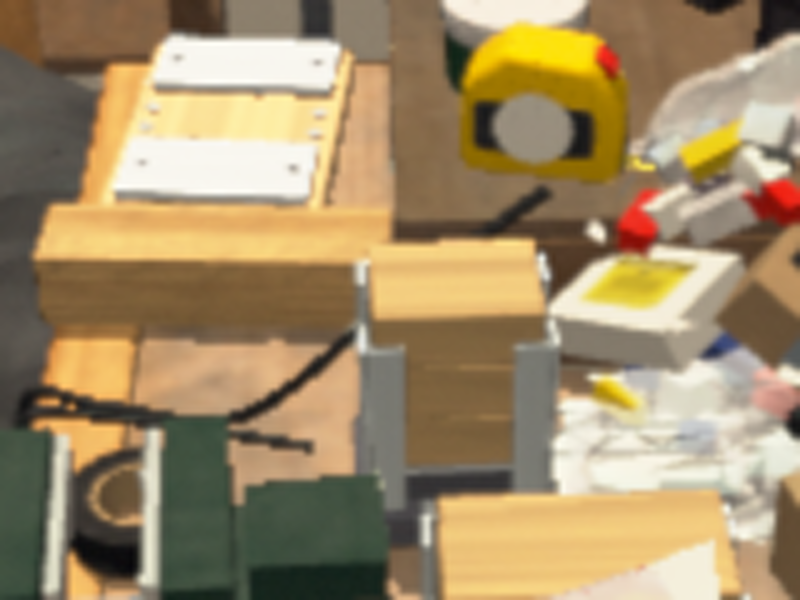

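Pads, board and both tops are clearly visible. The right-hand dispenser, next to the green vise, has the longer tops. Next I fit known-size rectangles to these corners.

```bash
cat > h.py <<'E'
import numpy as np,cv2
from scipy.optimize import least_squares
from scipy.spatial.transform import Rotation as R
from station import r
def ray(n,p,z):
    c=r.camera_params(n);M=R.from_rotvec(c['rvec']).as_matrix();t=np.array(c['tvec'])
    d=M.T@np.array([(p[0]-c['cx'])/c['fx'],(p[1]-c['cy'])/c['fy'],1]);o=-M.T@t
    return o+d*(z-o[2])/d[2]
def wray(p,z,s):
    c=r.camera_params('wrist');v=np.array([p[0]-c['cx'],p[1]-c['cy']])/c['fx'];a=np.hypot(*v)
    d=np.r_[v/a*np.sin(a),np.cos(a)];T=c['tool_from_camera'];M=R.from_rotvec(s['orientation']).as_matrix()
    o=M@T[:3,3]+s['tcp_pos'];d=M@T[:3,:3]@d
    return o+d*(z-o[2])/d[2]
def fit(P,lx,ly):
    # P in order: (+x far,+y), (+x,-y), (-x,-y), (-x,+y)
    P=np.array(P)[:,:2];Q=np.array([[1,1],[1,-1],[-1,-1],[-1,1]])*[lx/2,ly/2]
    f=lambda q:(Q@np.array([[np.cos(q[2]),np.sin(q[2])],[-np.sin(q[2]),np.cos(q[2])]])+q[:2]-P).ravel()
    s=least_squares(f,[*P.mean(0),0]);return np.round([*s.x[:2]*1000,np.degrees(s.x[2])],1),np.round(np.abs(f(s.x)).max()*1000,1)
E
python3 - <<'E'
from h import *
cr=lambda x,y,ox,oy:((x+.5)/5-.5+ox,(y+.5)/5-.5+oy)
for nm,L,o,z,lx,ly in [("padL",[(243,53),(325,103),(165,238),(85,190)],(130,200),.018,.096,.05),
 ("padR",[(418,155),(508,213),(348,360),(262,302)],(130,200),.018,.096,.05),
 ("board(long=x)",[(643,152),(728,203),(488,482),(397,425)],(130,200),.038,.160,.045),
 ("short",[(200,45),(312,85),(243,210),(125,165)],(290,205),.110,.066,.05),
 ("long",[(622,98),(748,148),(665,335),(525,283)],(290,205),.110,.096,.05)]:
    P=[ray("scene",cr(*p,*o),z) for p in L];print(nm,*fit(P,lx,ly))
    print(np.round(np.array(P)[:,:2]*1000).tolist())
for z in(0,.1):
    print("long via side, near-left,near-right",[ray("side",cr(x,y,200,170),z).round(3) for x,y in((440,495),(720,490))])
# vise points at several heights
for z in(.06,.1,.14):
    print(z,[ray("scene",p,z).round(3) for p in((384,266),(408,273),(363,291),(354,353),(415,275))],[ray("side",p,z).round(3) for p in((249,267),(276,266),(243,254),(232,254),(195,257))])
E
```

```text
padL [417.1 372.1  -4.8] 1.7
[[467.0, 393.0], [462.0, 343.0], [368.0, 353.0], [371.0, 399.0]]
padR [407.5 268.8  -5.8] 1.5
[[458.0, 290.0], [451.0, 238.0], [358.0, 250.0], [363.0, 297.0]]
board(long=x) [411.5 179.   -2.6] 2.2
[[494.0, 198.0], [488.0, 153.0], [330.0, 160.0], [333.0, 204.0]]
short [514.3  41.3   3.2] 2.2
[[547.0, 66.0], [550.0, 20.0], [482.0, 16.0], [479.0, 63.0]]
long [ 552.7 -106.3    0.6] 2.5
[[602.0, -82.0], [602.0, -130.0], [505.0, -131.0], [502.0, -82.0]]
long via side, near-left,near-right [array([0.512, 0.04 , 0.   ]), array([0.628, 0.04 , 0.   ])]
long via side, near-left,near-right [array([ 0.509, -0.073,  0.1  ]), array([ 0.605, -0.073,  0.1  ])]
0.06 [array([ 0.522, -0.063,  0.06 ]), array([ 0.529, -0.107,  0.06 ]), array([ 0.451, -0.052,  0.06 ]), array([ 0.336, -0.087,  0.06 ]), array([ 0.531, -0.12 ,  0.06 ])] [array([ 0.438, -0.021,  0.06 ]), array([ 0.489, -0.02 ,  0.06 ]), array([0.425, 0.017, 0.06 ]), array([0.404, 0.017, 0.06 ]), array([0.333, 0.01 , 0.06 ])]
0.1 [array([ 0.491, -0.069,  0.1  ]), array([ 0.498, -0.11 ,  0.1  ]), array([ 0.424, -0.058,  0.1  ]), array([ 0.316, -0.091,  0.1  ]), array([ 0.5  , -0.122,  0.1  ])] [array([ 0.442, -0.067,  0.1  ]), array([ 0.489, -0.066,  0.1  ]), array([ 0.43 , -0.032,  0.1  ]), array([ 0.41 , -0.031,  0.1  ]), array([ 0.345, -0.038,  0.1  ])]
0.14 [array([ 0.46 , -0.074,  0.14 ]), array([ 0.466, -0.113,  0.14 ]), array([ 0.398, -0.064,  0.14 ]), array([ 0.296, -0.095,  0.14 ]), array([ 0.468, -0.124,  0.14 ])] [array([ 0.447, -0.112,  0.14 ]), array([ 0.489, -0.111,  0.14 ]), array([ 0.435, -0.08 ,  0.14 ]), array([ 0.417, -0.08 ,  0.14 ]), array([ 0.357, -0.086,  0.14 ])]
```

Long stack: (0.553, -0.106), yaw about 0.6°. Pad left is at (417, 372), pad right at (407.5, 269), stand yaw is -5.3°, and the board is at (411, 179). These match the sizes given. Now I lift and move over the long dispenser.

Emit:
{"api": "play_rows", "payload": {"increments": [[[0,0,4,0,0,0,7.5],[0,0,9,0,0,0,7.5],[3,4,12,0,0,-5,7.5],[6,8,12,0,0,-13.5,7.5],[9,12,12,0,0,-13.5,7.5],[12,16,12,0,0,-13.5,7.5],[15,20,12,0,0,-13.5,7.5],[18,24,12,0,0,-13.5,7.5],[21,28,12,0,0,-13.5,7.5],[24,32,12,0,0,-13.5,7.5]]], "force": 20}}

```text
clock: 1.1
tcp_pos: [0.3944, -0.3143, 0.3003]
orientation: [-3.141, -0.016, 0.001]
force: [1.1, -0.4, -0.7]
grip_width: 0.0749
grasp_force: 0.0
```

Emit:
{"api": "play_rows", "payload": {"increments": [[[3,4,0,0,0,0,7.5],[6,8,0,0,0,0,7.5],[9,12,0,0,0,0,7.5],[12,16,0,0,0,0,7.5],[15.5,20.4,-4,0,0,0,7.5],[15.5,20.4,-8,0,0,0,7.5],[15.5,20.4,-8,0,0,0,7.5],[15.5,20.4,-8,0,0,0,7.5]]]}}

```text
clock: 1.9
tcp_pos: [0.5477, -0.1131, 0.2198]
orientation: [3.141, 0.015, -0.006]
force: [0.1, -1.1, 1.0]
grip_width: 0.0751
grasp_force: 0.0
```

Run:
```python
from h import *
s=r.get_state();im=r.read_camera("wrist");np.save("s1.npy",s,allow_pickle=True)
print(s['clock'],s['tcp_pos'],s['orientation'],s['joint_positions'].round(2) if hasattr(s['joint_positions'],'round') else s['joint_positions'])
cv2.imwrite("pics/w1.png",cv2.cvtColor(im,cv2.COLOR_RGB2BGR))
```

```text
1.9 [ 0.54767682 -0.11306844  0.21983678] [ 3.14123554  0.01515707 -0.00563899] [ 0.27  0.44 -0.16  1.63  0.08  1.08 -1.47]
```

View pics/w1.png

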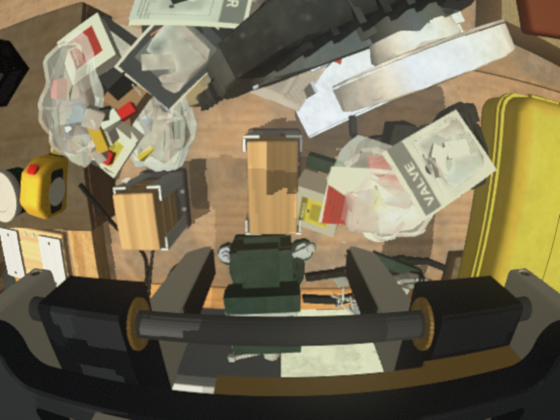

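The wrist view shows the long stack with corners at about (248,138), (299,138), (299,234) and (248,234). The vise is just behind it and the short stack is at left (140,220).

Run:
```python
from h import *
s=np.load("s1.npy",allow_pickle=True).item()
P=[wray(p,.11,s) for p in((248,139),(299,139),(299,234),(248,234))]
print(np.round(np.array(P)*1000),fit(P,.096,.05))
P=[wray(p,.11,s) for p in((119,189),(159,187),(163,243),(122,250))]
print("short",np.round(np.array(P)*1000))
for z in (.08,.1,.12,.14):print("vise",z,wray((234,237),z,s).round(3),wray((304,237),z,s).round(3))
im=cv2.imread("pics/w1.png");i=im[110:270,220:330]
h=cv2.cvtColor(i,cv2.COLOR_BGR2HSV);m=cv2.inRange(h,(8,80,130),(28,255,255))
n,l,st,c=cv2.connectedComponentsWithStats(m);k=l[185-110,274-220]
mm=(l==k).astype(np.uint8);rr=cv2.minAreaRect(cv2.findNonZero(mm));print(st[k],np.array(cv2.boxPoints(rr))+[220,110])
```

```text
[[ 606.  -81.  110.]
 [ 606. -130.  110.]
 [ 509. -133.  110.]
 [ 508.  -80.  110.]] (array([ 5.570e+02, -1.061e+02,  3.000e-01]), np.float64(1.5))
short [[557.  61. 110.]
 [558.  13. 110.]
 [496.  15. 110.]
 [485.  68. 110.]]
vise 0.08 [ 0.493 -0.061  0.08 ] [ 0.493 -0.141  0.08 ]
vise 0.1 [ 0.501 -0.064  0.1  ] [ 0.501 -0.139  0.1  ]
vise 0.12 [ 0.508 -0.067  0.12 ] [ 0.509 -0.137  0.12 ]
vise 0.14 [ 0.516 -0.07   0.14 ] [ 0.517 -0.136  0.14 ]
[   0    0  110  160 8300] [[220.00001526 110.        ]
 [329.         110.        ]
 [329.         268.99996948]
 [220.00001526 268.99996948]]
```

Emit:
{"api": "play_rows", "payload": {"increments": [[[0.3,0,-2,0,0,0,7.5],[0.3,0,-5,0,0,0,7.5],[0.3,0,-8,0,0,0,7.5],[0.3,0,-8,0,0,0,7.5],[0.3,0,-8,0,0,0,7.5]]]}}

```text
clock: 2.45
tcp_pos: [0.5529, -0.1141, 0.1428]
orientation: [3.14, 0.012, 0.005]
force: [0.9, -0.0, 1.2]
grip_width: 0.0751
grasp_force: 0.0
```

Emit:
{"api": "play_rows", "payload": {"increments": [[[0.3,0.8,0,0,0,0,7.5],[0.3,0.8,-1,0,0,0,7.5],[0.3,0.8,-1,0,0,0,7.5],[0.3,0.8,-1,0,0,0,7.5]]]}}

```text
clock: 2.85
tcp_pos: [0.5547, -0.1042, 0.1306]
orientation: [3.141, 0.016, -0.0]
force: [0.4, -0.2, 0.3]
grip_width: 0.0752
grasp_force: 0.0
```

Emit:
{"api": "play_rows", "payload": {"increments": [[[0.1,-0.2,-2,0,0,0,7.5],[0.1,-0.2,-3.5,0,0,0,7.5],[0.1,-0.2,-4,0,0,0,7.5],[0.1,-0.2,-4,0,0,0,7.5],[0.1,-0.2,-4,0,0,0,7.5]]]}}

```text
clock: 3.35
tcp_pos: [0.5564, -0.1063, 0.0912]
orientation: [3.141, 0.016, 0.002]
force: [-0.8, -0.5, 1.7]
grip_width: 0.0751
grasp_force: 0.0
```

Emit:
{"api": "play_rows", "payload": {"increments": [[[0,0,0,0,0,0,5.5],[0,0,0,0,0,0,4.0],[0,0,0,0,0,0,4.0],[0,0,0,0,0,0,4.0],[0,0,0,0,0,0,4.0],[0,0,0,0,0,0,4.0],[0,0,0,0,0,0,4.0]]], "force": 20}}

```text
clock: 4.05
tcp_pos: [0.5558, -0.1062, 0.0905]
orientation: [-3.141, -0.016, 0.0]
force: [0.2, -0.6, -0.6]
grip_width: 0.04
grasp_force: 0.0
```

Run:
```python
from h import *
s=r.get_state();im=r.read_camera("wrist");im2=r.read_camera("scene")
print(s['clock'],s['tcp_pos'],s['grip_width'],s['force'])
a=cv2.resize(im[60:270,170:390],(440,420));b=cv2.resize(im2[180:285,370:460],(360,420),interpolation=cv2.INTER_CUBIC)
cv2.imwrite("pics/w2.png",cv2.cvtColor(np.hstack([a,b]),cv2.COLOR_RGB2BGR))
```

```text
4.05 [ 0.55577239 -0.1062183   0.09051141] 0.04000780929454507 [ 0.22095275 -0.56443478 -0.57194017]
```

View pics/w2.png

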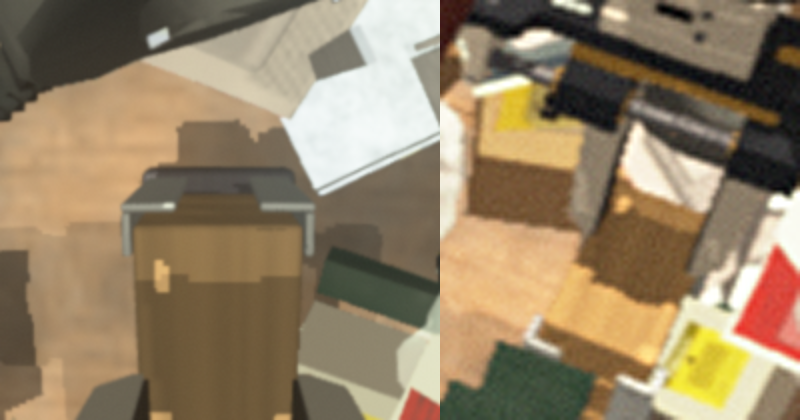

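Run:
```python
from h import *
c=r.camera_params("scene");K=np.array([[c['fx'],0,c['cx']],[0,c['fy'],c['cy']],[0,0,1.]])
pr=lambda p:(cv2.projectPoints(np.array(p,float),c['rvec'],c['tvec'],K,None)[0][:,0]-[370,180])*4+[440,0]
print("cam",-R.from_rotvec(c['rvec']).as_matrix().T@c['tvec'])
x,y,z=r.get_state()['tcp_pos']
for w in(.02,.025):
  for zz in(.0905,.110,.125):
    print(w,zz,pr([[x,y+w,zz],[x,y-w,zz],[x,y+w+.0175,zz],[x,y-w-.0175,zz]]).round().tolist())
w=r.camera_params("wrist");T=np.linalg.inv(w['tool_from_camera'])
for yy in(.02,.025,.0375):
  for zz in(0,-.02,-.04):
    o=[]
    for sg in(1,-1):
      p=T@[0.0075,sg*yy,zz,1];a=np.arctan2(np.hypot(p[0],p[1]),p[2]);u=p[:2]/np.hypot(p[0],p[1])*a*w['fx']+[w['cx'],w['cy']]
      o.append(((u-[170,60])*2).round().tolist())
    print("wrist",yy,zz,o)
```

```text
cam [-0.00197385 -0.15627461  0.73343852]
0.02 0.0905 [[582.0, 273.0], [667.0, 308.0], [545.0, 258.0], [705.0, 324.0]]
0.02 0.11 [[590.0, 246.0], [677.0, 281.0], [553.0, 231.0], [716.0, 297.0]]
0.02 0.125 [[597.0, 225.0], [685.0, 260.0], [559.0, 209.0], [725.0, 276.0]]
0.025 0.0905 [[571.0, 269.0], [678.0, 313.0], [535.0, 254.0], [716.0, 329.0]]
0.025 0.11 [[580.0, 242.0], [688.0, 286.0], [543.0, 227.0], [727.0, 302.0]]
0.025 0.125 [[586.0, 220.0], [696.0, 264.0], [549.0, 205.0], [736.0, 280.0]]
wrist 0.02 0 [[281.0, 335.0], [161.0, 335.0]]
wrist 0.02 -0.02 [[287.0, 357.0], [156.0, 357.0]]
wrist 0.02 -0.04 [[294.0, 383.0], [149.0, 384.0]]
wrist 0.025 0 [[296.0, 335.0], [147.0, 335.0]]
wrist 0.025 -0.02 [[303.0, 357.0], [140.0, 357.0]]
wrist 0.025 -0.04 [[311.0, 383.0], [131.0, 383.0]]
wrist 0.0375 0 [[332.0, 335.0], [110.0, 335.0]]
wrist 0.0375 -0.02 [[343.0, 356.0], [100.0, 357.0]]
wrist 0.0375 -0.04 [[355.0, 382.0], [87.0, 383.0]]
```

The fingers closed to 40 mm with no force. Both views show the tips ending above the packer's top, though the reported tip is 0.0905. So the real tip seems 25–40 mm higher than stated. I'll find the true height by pressing the narrowed fingers gently on the sprung stack, which stops at a top of 100 mm.

```bash
python3 -c "
from station import r
print(r.grip_point_offset,[a for a in dir(r) if a[0]!='_'])"
```

```text
-0.0188 ['IKError', 'camera_params', 'finish_job', 'get_state', 'grip_point_offset', 'read_camera']
```

Emit:
{"api": "play_rows", "payload": {"increments": [[[0,0,0,0,0,0,2],[0,0,0,0,0,0,2],[0,0,-0.4,0,0,0,2],[0,0,-0.8,0,0,0,2],[0,0,-0.8,0,0,0,2]]]}}

```text
clock: 4.65
tcp_pos: [0.5551, -0.1062, 0.0817]
orientation: [-3.141, -0.016, 0.003]
force: [0.6, -1.3, -0.0]
grip_width: 0.0201
grasp_force: 0.0
```

Emit:
{"api": "play_rows", "payload": {"increments": [[[0,0,-0.4,0,0,0,2],[0,0,-0.4,0,0,0,2]]]}}

```text
clock: 4.85
tcp_pos: [0.5554, -0.1062, 0.0779]
orientation: [-3.141, -0.016, 0.002]
force: [0.3, -0.8, 0.7]
grip_width: 0.0201
grasp_force: 0.0
```

Emit:
{"api": "play_rows", "payload": {"increments": [[[0,0,-0.4,0,0,0,2],[0,0,-0.4,0,0,0,2]]]}}

```text
clock: 5.05
tcp_pos: [0.5554, -0.1062, 0.074]
orientation: [-3.141, -0.016, 0.002]
force: [0.3, -0.1, 0.1]
grip_width: 0.02
grasp_force: 0.0
```

Emit:
{"api": "play_rows", "payload": {"increments": [[[0,0,-0.3,0,0,0,2],[0,0,-0.3,0,0,0,2]]]}}

```text
clock: 5.25
tcp_pos: [0.5556, -0.1062, 0.0712]
orientation: [-3.141, -0.016, 0.001]
force: [-0.2, 0.5, -0.6]
grip_width: 0.0196
grasp_force: 0.0
```

Emit:
{"api": "play_rows", "payload": {"increments": [[[0,0,-0.3,0,0,0,2],[0,0,-0.3,0,0,0,2]]]}}

```text
clock: 5.45
tcp_pos: [0.5555, -0.1062, 0.0682]
orientation: [-3.141, -0.016, 0.001]
force: [0.7, 0.0, 0.4]
grip_width: 0.02
grasp_force: 0.2
```

Run:
```python
from h import *
s=r.get_state();A=[r.read_camera(n) for n in("wrist","scene","side")]
print(s['clock'],s['tcp_pos'],s['force'],s['grasp_force'])
a=cv2.resize(A[0][60:270,170:370],(400,420));b=cv2.resize(A[1][165:285,365:465],(400,480),interpolation=cv2.INTER_CUBIC)
a=np.vstack([a,np.zeros((60,400,3),np.uint8)])
cv2.imwrite("pics/w3.png",cv2.cvtColor(np.hstack([a,b]),cv2.COLOR_RGB2BGR));cv2.imwrite("pics/side3.png",cv2.cvtColor(A[2],cv2.COLOR_RGB2BGR))
```

```text
5.45 [ 0.55554967 -0.10621082  0.06819699] [0.65573885 0.03026505 0.36889036] 0.15458512294571847
```

View pics/w3.png

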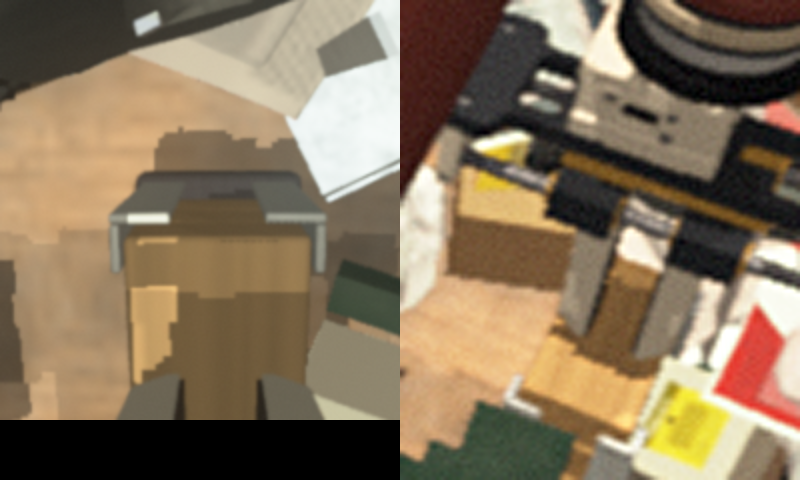

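Run:
```python
from h import *
c=r.camera_params("scene");K=np.array([[c['fx'],0,c['cx']],[0,c['fy'],c['cy']],[0,0,1.]])
pr=lambda p:((cv2.projectPoints(np.array(p,float),c['rvec'],c['tvec'],K,None)[0][:,0]-[365,165])*4+[400,0]).round().tolist()
x,y=.5555,-.1062
for z in(.068,.09,.1,.11,.12):print(z,pr([[x-.0075,y+.01,z],[x-.0075,y+.0275,z],[x-.0075,y-.01,z],[x-.0075,y-.0275,z]]))
print("pack top corners z.1,.11",[pr([[.556-.048,y+.025,z],[.556-.048,y-.025,z],[.556+.048,y+.025,z]]) for z in(.1,.105,.11)])
```

```text
0.068 [[567.0, 384.0], [531.0, 368.0], [609.0, 401.0], [646.0, 417.0]]
0.09 [[577.0, 354.0], [540.0, 339.0], [619.0, 372.0], [657.0, 388.0]]
0.1 [[581.0, 340.0], [544.0, 325.0], [624.0, 358.0], [663.0, 374.0]]
0.11 [[586.0, 326.0], [548.0, 311.0], [629.0, 344.0], [668.0, 360.0]]
0.12 [[590.0, 312.0], [552.0, 297.0], [634.0, 330.0], [674.0, 346.0]]
pack top corners z.1,.11 [[[517.0, 388.0], [628.0, 436.0], [591.0, 248.0]], [[519.0, 381.0], [630.0, 429.0], [593.0, 240.0]], [[521.0, 374.0], [633.0, 422.0], [596.0, 233.0]]]
```

Tips rest on the packer top, which is now at about 104 mm, so the offset is about 36 mm. I'll confirm with the hard stop.

Emit:
{"api": "play_rows", "payload": {"increments": [[[0,0,-0.3,0,0,0,2],[0,0,-0.3,0,0,0,2],[0,0,-0.3,0,0,0,2]]]}}

```text
clock: 5.9
tcp_pos: [0.5557, -0.1062, 0.0654]
orientation: [-3.141, -0.016, 0.0]
force: [-0.9, 0.4, 1.0]
grip_width: 0.0201
grasp_force: 0.1
```

Emit:
{"api": "play_rows", "payload": {"increments": [[[0,0,-0.2,0,0,0,2],[0,0,-0.2,0,0,0,2]]]}}

```text
clock: 6.1
tcp_pos: [0.5558, -0.1062, 0.0633]
orientation: [-3.141, -0.016, 0.0]
force: [-0.5, -0.9, 0.2]
grip_width: 0.0202
grasp_force: 0.2
```

Emit:
{"api": "play_rows", "payload": {"increments": [[[0,0,-0.2,0,0,0,2],[0,0,-0.2,0,0,0,2]]]}}

```text
clock: 6.3
tcp_pos: [0.556, -0.1063, 0.0622]
orientation: [3.141, 0.016, 0.001]
force: [-1.6, -0.4, 5.3]
grip_width: 0.0197
grasp_force: 2.2
```

Emit:
{"api": "play_rows", "payload": {"increments": [[[0,0,-0.2,0,0,0,2],[0,0,-0.2,0,0,0,2]]]}}

```text
clock: 6.5
tcp_pos: [0.5563, -0.1063, 0.0619]
orientation: [3.141, 0.016, 0.002]
force: [-3.2, 1.0, 13.8]
grip_width: 0.0199
grasp_force: 6.9
```

The hard stop shows at a stated 0.0625, so the real tip is 37.5 mm above the stated TCP. Lift, open, descend to a stated 0.0525 (real tip 0.090), and grip.

Emit:
{"api": "play_rows", "payload": {"increments": [[[0,0,3,0,0,0,2],[0,0,3,0,0,0,7.5],[0,0,3,0,0,0,7.5],[0,0,3,0,0,0,7.5],[0,0,3,0,0,0,7.5],[0,0,1,0,0,0,7.5],[0,0,-0.7,0,0,0,7.5],[0,0,-0.7,0,0,0,7.5],[0,0,-0.7,0,0,0,7.5]]]}}

```text
clock: 7.4
tcp_pos: [0.5552, -0.1056, 0.0519]
orientation: [-3.14, -0.016, 0.003]
force: [-0.3, 0.8, 0.0]
grip_width: 0.0745
grasp_force: 0.5
```

Emit:
{"api": "play_rows", "payload": {"increments": [[[0,0,0,0,0,0,6],[0,0,0,0,0,0,4],[0,0,0,0,0,0,4],[0,0,0,0,0,0,4],[0,0,0,0,0,0,4]]], "force": 15}}

```text
clock: 7.9
tcp_pos: [0.5562, -0.1064, 0.0529]
orientation: [3.141, 0.016, 0.002]
force: [-0.3, 1.1, -0.3]
grip_width: 0.0498
grasp_force: 15.0
```

Emit:
{"api": "play_rows", "payload": {"increments": [[[0,0,2,0,0,0,4],[0,0,5,0,0,0,4],[0,0,9,0,0,0,4],[-1,3,12,0,0,0,4],[-2,7,12,0,0,0,4],[-3.2,11,12,0,0,-2,4],[-4.3,15,12,0,0,-4,4],[-5.5,19,12,0,0,-5.9,4],[-6.6,23,12,0,0,-5.9,4],[-7.8,27,12,0,0,-5.9,4]]]}}

```text
clock: 8.9
tcp_pos: [0.477, 0.1651, 0.1725]
orientation: [3.138, -0.146, -0.0]
force: [0.7, 0.6, -0.8]
grip_width: 0.0499
grasp_force: 15.0
```

Emit:
{"api": "play_rows", "payload": {"increments": [[[-1.2,4,0,0,0,0,4],[-2.4,8,0,0,0,0,4],[-3.6,12,0,0,0,0,4],[-4.8,16,0,0,0,0,4],[-6.1,20.8,0,0,0,0,4],[-6.1,20.8,-2,0,0,0,4],[-6.1,20.8,-4,0,0,0,4],[-6.1,20.8,-4,0,0,0,4],[-6.1,20.8,-4,0,0,0,4]]]}}

```text
clock: 9.8
tcp_pos: [0.4169, 0.3713, 0.1325]
orientation: [3.137, -0.146, -0.001]
force: [0.1, 1.0, -0.5]
grip_width: 0.0498
grasp_force: 15.0
```

Run:
```python
from h import *
s=r.get_state();im=r.read_camera("wrist");np.save("s2.npy",s,allow_pickle=True)
print(s['clock'],s['tcp_pos'],s['orientation'],s['grip_width'],s['grasp_force'])
cv2.imwrite("pics/w4.png",cv2.cvtColor(im,cv2.COLOR_RGB2BGR))
```

```text
9.8 [0.41685354 0.37133903 0.13251496] [ 3.13748632e+00 -1.46398620e-01 -7.08672074e-04] 0.04975063061184131 14.999293684959412
```

View pics/w4.png

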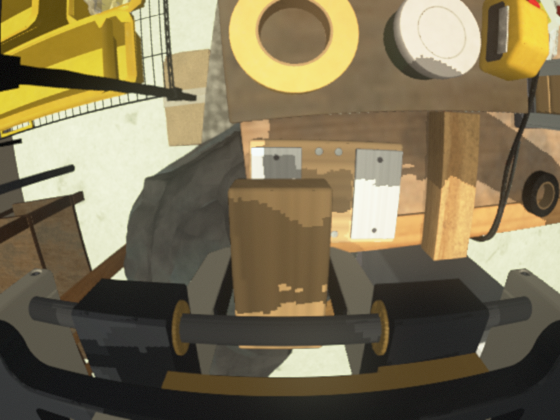

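The packer is held in line, the right pad's corners are at about (357,150), (401,151), (396,241), (351,239), and the left pad's far edge runs (251,150)–(301,149). Board corners: (441,111), (480,112), (473,258), (427,254).

Run:
```python
from h import *
s=np.load("s2.npy",allow_pickle=True).item()
P=[wray(p,.018,s) for p in((357,150),(401,151),(396,241),(351,239))]
print("padR",np.round(np.array(P)[:,:2]*1000).tolist(),fit(P,.096,.05))
print("padL far edge",[wray(p,.018,s).round(4) for p in((251,150),(301,149))])
P=[wray(p,.038,s) for p in((441,111),(480,112),(473,258),(427,254))]
print("board",np.round(np.array(P)[:,:2]*1000).tolist(),fit(P,.16,.045))
# packer top far edge: 85+.. top at stated z+.0375+.02
z=s['tcp_pos'][2]+.0375+.020
print("packer far edge",[wray(p,z,s).round(4) for p in((230,188),(330,188))])
```

```text
padR [[458.0, 291.0], [454.0, 243.0], [355.0, 249.0], [363.0, 300.0]] (array([407.4, 270.7,  -5. ]), np.float64(2.5))
padL far edge [array([0.4665, 0.3956, 0.018 ]), array([0.4628, 0.3466, 0.018 ])]
board [[495.0, 205.0], [494.0, 157.0], [330.0, 155.0], [344.0, 218.0]] (array([415.7, 183.9,  -2.6]), np.float64(9.8))
packer far edge [array([0.4664, 0.3906, 0.19  ]), array([0.462 , 0.3441, 0.19  ])]
```

Emit:
{"api": "play_rows", "payload": {"increments": [[[0,0.2,-3,0,0,0,4],[0,0.2,-6,0,0,0,4],[0,0.2,-9,0,0,0,4],[0,0.2,-12,0,0,0,4],[0,0.2,-13.5,0,0,0,4],[0,0.2,-14.2,0,0,0,4],[0,0.2,-14.2,0,0,0,4],[0,0.2,-14.2,0,0,0,4]]]}}

```text
clock: 10.65
tcp_pos: [0.4179, 0.3746, -0.0081]
orientation: [-3.136, 0.146, -0.003]
force: [0.5, 0.5, -1.4]
grip_width: 0.0499
grasp_force: 15.0
```

Emit:
{"api": "play_rows", "payload": {"increments": [[[0,0,-0.2,0,0,0,4],[0,0,-0.3,0,0,0,4],[0,0,-0.3,0,0,0,4]]]}}

```text
clock: 10.95
tcp_pos: [0.417, 0.3739, -0.012]
orientation: [-3.138, 0.146, -0.001]
force: [-0.6, -0.1, -0.5]
grip_width: 0.0494
grasp_force: 15.0
```

Emit:
{"api": "play_rows", "payload": {"increments": [[[0,0,-0.15,0,0,0,4],[0,0,-0.15,0,0,0,4]]]}}

```text
clock: 11.15
tcp_pos: [0.4171, 0.374, -0.0138]
orientation: [-3.138, 0.146, -0.001]
force: [-0.4, -0.3, 0.3]
grip_width: 0.05
grasp_force: 15.0
```

Emit:
{"api": "play_rows", "payload": {"increments": [[[0,0,-0.15,0,0,0,4],[0,0,-0.15,0,0,0,4]]]}}

```text
clock: 11.35
tcp_pos: [0.4171, 0.374, -0.0139]
orientation: [-3.138, 0.146, -0.001]
force: [-1.5, -0.9, 10.0]
grip_width: 0.0498
grasp_force: 15.0
```

Emit:
{"api": "play_rows", "payload": {"increments": [[[0,0,0.1,0,0,0,5.4],[0,0,0.1,0,0,0,6.5],[0,0,0.1,0,0,0,7.0],[0,0,0.1,0,0,0,7.0],[0,0,3,0,0,0,7.0],[0,0,7,0,0,0,7.0],[0,0,12,0,0,0,7.0],[0,0,17,0,0,0,7.0],[1.2,-4,18,0,0,0,7.0],[2.4,-8,18,0,0,2,7.0]]]}}

```text
clock: 12.35
tcp_pos: [0.4421, 0.2954, 0.1674]
orientation: [-3.136, 0.083, -0.008]
force: [1.2, -0.9, -0.1]
grip_width: 0.0701
grasp_force: 0.0
```

Emit:
{"api": "play_rows", "payload": {"increments": [[[1.2,-4,0,0,0,3.9,7.0],[2.4,-8,0,0,0,3.9,7.0],[3.6,-12,0,0,0,3.9,7],[4.8,-16,0,0,0,3.9,7],[6,-20,0,0,0,3.9,7],[7.2,-24,0,0,0,3.9,7],[8.4,-28,0,0,0,3.9,7],[9.6,-32,0,0,0,3.9,7],[11.5,-36,0,0,0,3.9,7],[11.5,-40,0,0,0,3.9,7]]]}}

```text
clock: 13.35
tcp_pos: [0.5577, -0.1079, 0.1642]
orientation: [-3.141, -0.017, -0.003]
force: [0.4, 0.5, -0.1]
grip_width: 0.0702
grasp_force: 0.0
```

Run:
```python
from h import *
s=r.get_state();im=r.read_camera("scene");np.save("s3.npy",s,allow_pickle=True)
print(s['clock'],s['tcp_pos'],s['orientation'])
a=cv2.resize(im[190:300,140:300],(640,440),interpolation=cv2.INTER_CUBIC)
cv2.imwrite("pics/sc4.png",cv2.cvtColor(im,cv2.COLOR_RGB2BGR))
# where should the placed packer's top edge be (z=.043)? compare wood mask on predicted outline
c=r.camera_params("scene");K=np.array([[c['fx'],0,c['cx']],[0,c['fy'],c['cy']],[0,0,1.]])
d=cv2.absdiff(cv2.cvtColor(im,cv2.COLOR_RGB2GRAY),cv2.cvtColor(cv2.imread("pics/scene0.png"),cv2.COLOR_BGR2GRAY))
m=(d[195:260,140:205]>35).astype(np.uint8);pts=cv2.findNonZero(m)
n,l,st,ce=cv2.connectedComponentsWithStats(m);k=1+st[1:,4].argmax();print("changed bbox",st[k][:2]+[140,195],st[k][2:])
th=np.radians(-5.3);M=np.array([[np.cos(th),-np.sin(th)],[np.sin(th),np.cos(th)]])
Q=[[*(M@np.array(q)+[.417,.374]),z] for z in(.043,.018) for q in((.048,.025),(.048,-.025),(-.048,-.025),(-.048,.025))]
print(cv2.projectPoints(np.array(Q),c['rvec'],c['tvec'],K,None)[0][:,0].round(1).tolist())
```

```text
13.35 [ 0.55769637 -0.10786899  0.16422124] [-3.14124563e+00 -1.65159338e-02 -2.92728092e-03]
changed bbox [143 206] [  62   54 1736]
[[175.8, 202.1], [192.5, 211.8], [159.4, 239.8], [142.5, 228.9], [177.8, 210.0], [194.2, 219.7], [161.9, 247.6], [145.3, 236.8]]
```

Emit:
{"api": "play_rows", "payload": {"increments": [[[0,0,0,0,0,0,7],[0,0,-3,0,0,0,7],[0,0,-6,0,0,0,7],[0,0,-6,0,0,0,7],[0,0,-6,0,0,0,7]]]}}

```text
clock: 13.9
tcp_pos: [0.5558, -0.1047, 0.1047]
orientation: [-3.141, -0.019, 0.001]
force: [0.3, -0.6, -0.2]
grip_width: 0.0699
grasp_force: 0.0
```

Emit:
{"api": "play_rows", "payload": {"increments": [[[0,-0.15,-2,0,0,0,7],[0,-0.15,-4,0,0,0,7],[0,-0.15,-5.2,0,0,0,7],[0,-0.15,-5.2,0,0,0,7],[0,-0.15,-5.2,0,0,0,7]]]}}

```text
clock: 14.4
tcp_pos: [0.5568, -0.1075, 0.0536]
orientation: [3.141, 0.017, 0.003]
force: [0.1, -0.5, 0.1]
grip_width: 0.0699
grasp_force: 0.0
```

Emit:
{"api": "play_rows", "payload": {"increments": [[[0,0,0,0,0,0,6],[0,0,0,0,0,0,4],[0,0,0,0,0,0,4],[0,0,0,0,0,0,4],[0,0,0,0,0,0,4]]], "force": 15}}

```text
clock: 14.9
tcp_pos: [0.5562, -0.1075, 0.0527]
orientation: [-3.141, -0.016, -0.001]
force: [0.4, 0.2, 0.9]
grip_width: 0.05
grasp_force: 15.0
```

Emit:
{"api": "play_rows", "payload": {"increments": [[[0,0,2,0,0,0,4],[0,0,5,0,0,0,4],[0,0,9,0,0,0,4],[-1,3,12,0,0,0,4],[-2.5,7,12,0,0,0,4],[-4,11,12,0,0,-2,4],[-6,15,12,0,0,-4,4],[-7.5,19,12,0,0,-5.9,4],[-9,23,12,0,0,-5.9,4],[-10.5,27,12,0,0,-5.9,4]]]}}

```text
clock: 15.9
tcp_pos: [0.4498, 0.1633, 0.1725]
orientation: [3.138, -0.146, -0.0]
force: [1.0, 0.6, -1.8]
grip_width: 0.0499
grasp_force: 15.0
```

Emit:
{"api": "play_rows", "payload": {"increments": [[[-1.5,4,0,0,0,0,4],[-3,8,0,0,0,0,4],[-4.3,10.7,0,0,0,0,4],[-4.3,10.7,-4,0,0,0,4],[-4.3,10.7,-8,0,0,0,4],[-4.3,10.7,-12,0,0,0,4],[-4.3,10.7,-14,0,0,0,4],[-4.3,10.7,-14,0,0,0,4],[-4.3,10.7,-14,0,0,0,4]]]}}

```text
clock: 16.8
tcp_pos: [0.4081, 0.2693, 0.0327]
orientation: [3.138, -0.146, 0.0]
force: [0.0, -0.6, -0.7]
grip_width: 0.05
grasp_force: 15.0
```

Emit:
{"api": "play_rows", "payload": {"increments": [[[0,0,-2,0,0,0,4],[0,0,-3.5,0,0,0,4],[0,0,-4.3,0,0,0,4],[0,0,-4.4,0,0,0,4],[0,0,-4.4,0,0,0,4]]]}}

```text
clock: 17.3
tcp_pos: [0.4085, 0.2697, -0.0106]
orientation: [-3.137, 0.146, -0.002]
force: [-0.3, 0.0, -1.3]
grip_width: 0.0497
grasp_force: 15.0
```

Emit:
{"api": "play_rows", "payload": {"increments": [[[0,0,-0.15,0,0,0,4],[0,0,-0.15,0,0,0,4]]]}}

```text
clock: 17.5
tcp_pos: [0.4082, 0.2695, -0.0124]
orientation: [-3.137, 0.146, -0.002]
force: [0.6, 0.4, -0.8]
grip_width: 0.0497
grasp_force: 15.0
```

Emit:
{"api": "play_rows", "payload": {"increments": [[[0,0,-0.1,0,0,0,4],[0,0,-0.1,0,0,0,4]]]}}

```text
clock: 17.7
tcp_pos: [0.4081, 0.2694, -0.0136]
orientation: [-3.138, 0.146, -0.001]
force: [0.3, 0.4, 0.9]
grip_width: 0.0498
grasp_force: 15.0
```

Emit:
{"api": "play_rows", "payload": {"increments": [[[0,0,0,0,0,0,5.4],[0,0,0,0,0,0,6.5],[0,0,0,0,0,0,6.8],[0,0,0,0,0,0,6.8],[0,0,3,0,0,0,6.8],[0,0,7,0,0,0,6.8],[0,0,12,0,0,0,6.8],[0,-4,16,0,0,2.7,6.8],[0.3,-9,17,0,0,2.7,6.8],[0.3,-9,17,0,0,2.7,6.8]]]}}

```text
clock: 18.7
tcp_pos: [0.4122, 0.1732, 0.1578]
orientation: [3.138, -0.086, 0.005]
force: [0.5, -0.7, 0.1]
grip_width: 0.0682
grasp_force: 0.0
```

Emit:
{"api": "play_rows", "payload": {"increments": [[[0,0,0,0,0,0,6.8],[0,0,0,0,0,0,6.8],[0,0,0,0,0,0,6.8]]]}}

```text
clock: 19.0
tcp_pos: [0.4101, 0.1808, 0.1554]
orientation: [-3.14, 0.067, 0.002]
force: [-0.1, -0.3, 0.7]
grip_width: 0.0681
grasp_force: 0.0
```

Run:
```python
from h import *
s=r.get_state();im=r.read_camera("wrist");np.save("s5.npy",s,allow_pickle=True);im2=r.read_camera("scene")
print(s['clock'],s['tcp_pos'],s['orientation'],s['joint_positions'])
a=cv2.resize(im[70:310,140:370],(460,480));b=cv2.resize(im2[190:310,130:215],(340,480),interpolation=cv2.INTER_CUBIC)
cv2.imwrite("pics/w5.png",cv2.cvtColor(np.hstack([a,b]),cv2.COLOR_RGB2BGR))
```

```text
19.0 [0.4101231  0.18083847 0.15539922] [-3.14041311e+00  6.70548482e-02  2.19061944e-03] [-0.27360719  0.3501858  -0.25311147  2.00602333  0.1184793   0.800175
 -2.20825626]
```

View pics/w5.png

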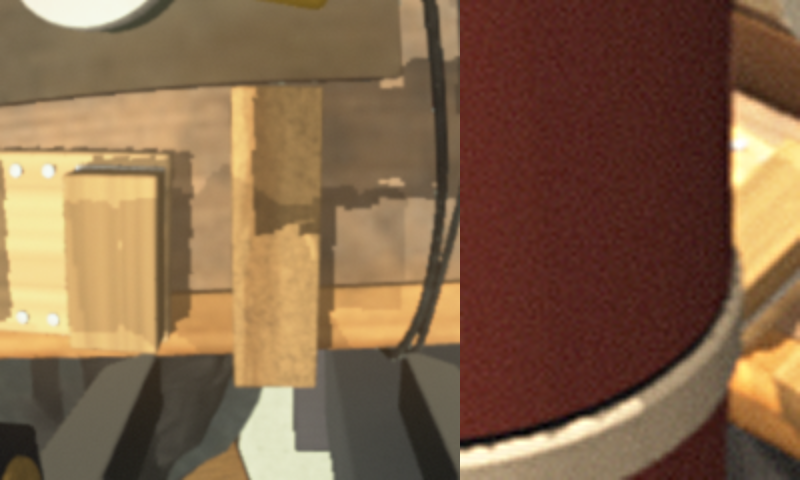

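The wrist view shows the board's corners at crop (233,86), (322,86), (315,387), (235,386), with the second packer lying on the right pad. The arm hides the stand in the scene view.

Run:
```python
from h import *
s=np.load("s5.npy",allow_pickle=True).item()
g=lambda L,z:[wray((x/2+140,y/2+70),z,s) for x,y in L]
P=g([(233,86),(322,86),(315,387),(235,386)],.038);print("board",np.round(np.array(P)[:,:2]*1000).tolist(),fit(P,.16,.045))
P=g([(65,173),(160,175),(157,350),(75,345)],.043);print("packR",np.round(np.array(P)[:,:2]*1000).tolist(),fit(P,.096,.05))
M=R.from_rotvec(s['orientation']).as_matrix();print("tool x yaw",np.degrees(np.arctan2(M[1,0],M[0,0])))
```

```text
board [[495.0, 201.0], [493.0, 157.0], [333.0, 165.0], [335.0, 209.0]] (array([413.8, 183.1,  -3. ]), np.float64(0.8))
packR [[458.0, 288.0], [453.0, 239.0], [360.0, 249.0], [364.0, 295.0]] (array([408.8, 267.8,  -5.3]), np.float64(2.1))
tool x yaw -2.446397073522689
```

Emit:
{"api": "play_rows", "payload": {"increments": [[[0.3,0.1,-4,0,0,-0.4,6.2],[0.3,0.1,-8,0,0,-0.4,6.2],[0.3,0.1,-12,0,0,-0.4,6.2],[0.3,0.1,-12,0,0,-0.4,6.2],[0.3,0.1,-12,0,0,-0.4,6.2]]]}}

```text
clock: 19.6
tcp_pos: [0.4134, 0.181, 0.0359]
orientation: [3.14, -0.08, -0.002]
force: [1.0, -0.3, 1.0]
grip_width: 0.0619
grasp_force: 0.0
```

Emit:
{"api": "play_rows", "payload": {"increments": [[[0,0.1,-2.5,0,0,0,6.2],[0,0.1,-4.5,0,0,0,6.2],[0,0.1,-5.8,0,0,0,6.2],[0,0.1,-5.9,0,0,0,6.2],[0,0.1,-5.9,0,0,0,6.2]]]}}

```text
clock: 20.1
tcp_pos: [0.4152, 0.1822, -0.0214]
orientation: [-3.139, 0.082, -0.005]
force: [0.1, 0.7, -0.5]
grip_width: 0.0623
grasp_force: 0.0
```

Emit:
{"api": "play_rows", "payload": {"increments": [[[0,0,0,0,0,0,5],[0,0,0,0,0,0,3.6],[0,0,0,0,0,0,3.6],[0,0,0,0,0,0,3.6],[0,0,0,0,0,0,3.6]]], "force": 18}}

```text
clock: 20.6
tcp_pos: [0.4146, 0.1817, -0.0221]
orientation: [-3.139, 0.083, -0.003]
force: [0.4, 1.3, 6.1]
grip_width: 0.0446
grasp_force: 18.0
```

Emit:
{"api": "play_rows", "payload": {"increments": [[[0,0,2,0,0,0,3.6],[0,0,5,0,0,0,3.6],[0,0,9,0,0,0,3.6],[0,1,13,0,0,4,3.6],[0,3,15,0,0,11,3.6],[0,5,15,0,0,18,3.6],[0,7,15,0,0,25,3.6],[0,9,15,0,0,32,3.6],[0,11,15,0,0,39,3.6],[-0.1,13,15,0,0,46,3.6]]]}}

```text
clock: 21.6
tcp_pos: [0.4125, 0.3113, 0.1268]
orientation: [2.92, 1.157, -0.001]
force: [0.7, -0.2, -0.9]
grip_width: 0.0447
grasp_force: 18.0
```

Emit:
{"api": "play_rows", "payload": {"increments": [[[-0.1,1,0,0,0,7,3.6],[-0.1,1,0,0,0,14,3.6],[-0.1,1,0,0,0,21,3.6],[-0.1,1,0,0,0,28,3.6],[-0.1,1,0,0,0,35,3.6],[-0.1,1,0,0,0,41.7,3.6],[-0.1,1,0,0,0,41.7,3.6],[-0.1,1,0,0,0,41.7,3.6],[-0.1,1,0,0,0,41.7,3.6]]]}}

```text
clock: 22.5
tcp_pos: [0.4117, 0.321, 0.1269]
orientation: [2.324, 2.114, -0.001]
force: [0.3, -0.2, -0.4]
grip_width: 0.0449
grasp_force: 18.0
```

Run:
```python
from h import *
s=r.get_state();M=R.from_rotvec(s['orientation']).as_matrix()
print(s['clock'],s['tcp_pos'],np.degrees(np.arctan2(M[1,0],M[0,0])),M[:,2].round(3),s['grip_width'],s['grasp_force'],s['force'])
```

```text
22.5 [0.41174528 0.3209935  0.1269435 ] 84.58432718212741 [-0. -0. -1.] 0.04490531931483643 17.999046742916107 [ 0.28254856 -0.15999723 -0.41953485]
```

Emit:
{"api": "play_rows", "payload": {"increments": [[[0.1,0.1,-3,0,0,0,3.6],[0.1,0.1,-6,0,0,0,3.6],[0.1,0.1,-8.5,0,0,0,3.6],[0.1,0.1,-9.8,0,0,0,3.6],[0.1,0.1,-10.2,0,0,0,3.6],[0.1,0.1,-10.2,0,0,0,3.6]]]}}

```text
clock: 23.1
tcp_pos: [0.4129, 0.3227, 0.0252]
orientation: [-2.322, -2.116, -0.001]
force: [-0.1, 1.1, -1.2]
grip_width: 0.0449
grasp_force: 18.0
```

Emit:
{"api": "play_rows", "payload": {"increments": [[[0,0,-0.2,0,0,0,3.6],[0,0,-0.2,0,0,0,3.6]]]}}

```text
clock: 23.3
tcp_pos: [0.4134, 0.3228, 0.0239]
orientation: [2.322, 2.116, 0.003]
force: [0.4, -1.0, -0.4]
grip_width: 0.045
grasp_force: 18.0
```

Emit:
{"api": "play_rows", "payload": {"increments": [[[0,0,-0.15,0,0,0,3.6],[0,0,-0.15,0,0,0,3.6]]]}}

```text
clock: 23.5
tcp_pos: [0.413, 0.3223, 0.0218]
orientation: [2.322, 2.116, 0.001]
force: [-0.3, 0.6, -0.7]
grip_width: 0.0448
grasp_force: 18.0
```

Emit:
{"api": "play_rows", "payload": {"increments": [[[0,0,-0.1,0,0,0,3.6],[0,0,-0.1,0,0,0,3.6]]]}}

```text
clock: 23.7
tcp_pos: [0.4131, 0.3224, 0.021]
orientation: [2.322, 2.116, 0.001]
force: [0.5, -0.5, 3.2]
grip_width: 0.0445
grasp_force: 18.0
```

Emit:
{"api": "play_rows", "payload": {"increments": [[[0,0,-0.1,0,0,0,3.6],[0,0,-0.1,0,0,0,3.6]]]}}

```text
clock: 23.9
tcp_pos: [0.4131, 0.3224, 0.0209]
orientation: [2.322, 2.115, 0.001]
force: [-0.4, -2.0, 10.8]
grip_width: 0.045
grasp_force: 18.0
```

Contact is at the predicted height. Ease off, open, lift straight up and back away, then check.

Emit:
{"api": "play_rows", "payload": {"increments": [[[0,0,0.1,0,0,0,4.8],[0,0,0.1,0,0,0,5.5],[0,0,0.1,0,0,0,6.5],[0,0,0.1,0,0,0,6.5],[0,0,3,0,0,0,6.5],[0,0,7,0,0,0,6.5],[0,0,12,0,0,0,6.5],[0,0,17,0,0,0,6.5],[1.5,-4,18,0,0,0,6.5],[3,-8,18,0,0,0,6.5]]]}}

```text
clock: 24.9
tcp_pos: [0.4439, 0.2439, 0.2024]
orientation: [2.317, 2.12, 0.01]
force: [0.9, -0.6, -0.7]
grip_width: 0.065
grasp_force: 0.0
```

Emit:
{"api": "play_rows", "payload": {"increments": [[[1,-4,0,0,0,-8,6.5],[2,-8,0,0,0,-16,6.5],[3,-12,0,0,0,-24,6.5],[4,-16,0,0,0,-32,6.5],[5,-20,0,0,0,-40,6.5],[6,-24,0,0,0,-48,6.5],[7,-28,0,0,0,-56,6.5],[8,-32,0,0,0,-64,6.5],[8,-32,0,0,0,-64,6.5],[8,-32,0,0,0,-64,6.5]]]}}

```text
clock: 25.9
tcp_pos: [0.5225, -0.0784, 0.199]
orientation: [-3.09, -0.562, 0.001]
force: [-0.4, -0.2, -0.2]
grip_width: 0.0649
grasp_force: 0.0
```

Run:
```python
from h import *
s=r.get_state();im=r.read_camera("scene");print(s['clock'],s['tcp_pos'],s['force'])
c=r.camera_params("scene");K=np.array([[c['fx'],0,c['cx']],[0,c['fy'],c['cy']],[0,0,1.]])
o=cv2.cvtColor(im,cv2.COLOR_RGB2BGR);cv2.imwrite("pics/final.png",o)
# numeric check: best pose of board top rectangle (z .081) by gradient along its outline
g=cv2.GaussianBlur(cv2.cvtColor(im,cv2.COLOR_RGB2GRAY),(3,3),0).astype(np.float32)
G=np.hypot(cv2.Sobel(g,5,1,0),cv2.Sobel(g,5,0,1))
u=np.linspace(-1,1,40);e=np.r_[np.c_[u,u*0+1],np.c_[u,u*0-1],np.c_[u*0+1,u],np.c_[u*0-1,u]]
def score(lx,ly,z,x,y,t):
    q=e*[lx/2,ly/2];t=np.radians(t);P=np.c_[x+q[:,0]*np.cos(t)-q[:,1]*np.sin(t),y+q[:,0]*np.sin(t)+q[:,1]*np.cos(t),q[:,0]*0+z]
    p=cv2.projectPoints(P,c['rvec'],c['tvec'],K,None)[0][:,0].astype(np.float32)
    return cv2.remap(G,p[None,:,0].copy(),p[None,:,1].copy(),1).mean()
for nm,lx,ly,z,x0,y0,t0 in(("board",.045,.16,.081,.4125,.322,-5.3),("long3",.096,.05,.11,.556,-.106,.3),("short",.066,.05,.11,.516,.041,3)):
    b=max((score(lx,ly,z,x0+a/1000,y0+d/1000,t0+t),a,d,t) for a in range(-24,25,2) for d in range(-24,25,2) for t in range(-10,11,2));print(nm,b,score(lx,ly,z,x0,y0,t0))
```

```text
25.9 [ 0.52251432 -0.07835747  0.19903829] [-0.38552483 -0.17350214 -0.16160238]
board (np.float32(121.0449), -2, -2, 0) 109.75549
long3 (np.float32(169.91118), -24, 0, -6) 133.55826
short (np.float32(105.1956), 24, 8, 0) 56.061413
```

The board fits at the predicted pose and height, within 2 mm. The gripper is in front of the dispensers, so their fits mean nothing, but the arm is well clear of everything. Handing in.

```bash
python3 -c "
from station import r
print(r.finish_job())"
```

```text
the job is handed in; nothing more can be done
None
```

I handed the job in at about 26 s; no verdict came back. One long packer was set on each pad and the board laid across both: its pose checked to within about 2 mm, but the left packer and the dispensers got no reliable final camera check.

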